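# Load the telescoping tray stand and hold it raised

## Task

Put the two white end caps into the blue tray of the telescoping stand while it is still fully down and let go of them. Then squeeze the red release button in the side of the stand's black grip head, pull the mast straight up past its first stop to the second stop at the very top, and finish while still holding it up there, with both caps still in the tray. Leave the tools lying around where they are.

Things in the scene. Friction and masses are not known exactly. Their poses are not given: they have to be found in the camera images.
- stand: Telescoping tray stand, bolted down: base plate 120 x 120 x 12 mm, upright square tube 30 mm wide with a black collar 36 mm wide at its top, 128 mm high. Origin under the base on the tube's axis, z up along it. The tray is on its -x side, the red button on its +y side. Placed and turned differently each time.
- grip_head (a point): Point on the mast's axis in the black grip head, at mid height of the button: 160 mm above the table when down, rising with the mast; axes as the stand's. The head is 32 x 32 mm in plan, from 30 mm below to 20 mm above this point. Grip it across y: a finger on the button (+y), the other on the plain ribbed face (-y, 16 mm from the axis). A 20 mm wide arm runs from its foot to the tray.
- tray_floor (a point): Centre of the inner floor of the blue open tray that rides on the mast, 95 mm from the mast's axis on the stand's -x side and 134 mm above the table with the mast down. Axes as the stand's. Inside it is 80 mm (x) by 100 mm (y); walls 3 mm thick, rim 11 mm above this floor.
- mast (a joint): How far the mast is up, m: 0 fully down, 0.100 second stop (hard end). It weighs about 0.35 kg, friction about 1 N. Button out: locked down (under 6 mm play). With the button out it cannot be pulled past the first stop (0.038); let go on the way it drops and catches at 0.018, or at 0.050 from above that. Nothing catches it at the second stop. A yellow band on the tube comes out of the collar at the first stop, a red one at the second.
- button_face (a point): Centre of the outer face of the red button, in the +y face of the grip head, 22 mm from the mast's axis when out; axes as the stand's. The button is 20 mm wide (x) and 30 mm high and stands 6 mm proud: head and button together measure 38 mm along y, 33 mm with it fully in.
- button (a joint): How far the red button is pressed in, m: 0 out, 0.005 fully in. It moves along the stand's -y. Its spring takes about 2.5 N to start and 6.5 N fully in. The lock is free from about 0.003 on; keep it squeezed while pulling.
- cap_a: White plastic end cap, 22 x 30 mm in plan and 18 mm high, flange down, open nowhere. Origin at the centre of its underside; x along its 22 mm side, y along its 30 mm side, z up.
- cap_b: The other white end cap, same as cap_a.
- hex_key: Bystander: black hex key 32 x 99 x 7 mm, lying flat near the front edge. Origin on its underside at the middle.
- sanding_block: Bystander: brown sanding block 48 x 76 x 25 mm. Origin at the centre of its underside.
- tape_measure: Bystander: yellow pocket tape measure 39 x 92 x 72 mm. Origin at the centre of its underside.
- pliers: Bystander: red-handled pliers 59 x 184 x 15 mm, lying flat. Origin on its underside at the middle.
- masking_tape: Bystander: roll of masking tape lying flat, 88 mm across, 24 mm high. Origin at the centre of its underside.

How it is judged (in metres and radians):
On the way, in this order (a step that is already met when the one before it is completed fails the run):
1. both end caps lie in the tray, let go, with the mast still down (under 6 mm) (x of cap_a in the frame of tray_floor between -0.042 and 0.042 m and y of cap_a in the frame of tray_floor between -0.052 and 0.052 m and z of cap_a in the frame of tray_floor between -0.004 and 0.03 m and x of cap_b in the frame of tray_floor between -0.042 and 0.042 m and y of cap_b in the frame of tray_floor between -0.052 and 0.052 m and z of cap_b in the frame of tray_floor between -0.004 and 0.03 m and contact force between the fingers and cap_a below 0.05 N and contact force between the fingers and cap_b below 0.05 N and value of joint mast below 0.006 m), for 0.2 s.
2. the mast is pulled up to the second stop (value of joint mast above 0.096 m), for 0.2 s.
At the end, for the whole second after the job is handed in: The mast is at the second stop (within 4 mm of its 100 mm travel) and at rest, held there by the fingers (more than 1.5 N on the stand's grip), both end caps lie inside the tray untouched by the arm, and the bystanders are within 30 mm of where they stood (value of joint mast above 0.096 m and velocity of joint mast between -0.01 and 0.01 m/s and contact force between the fingers and stand above 1.5 N and x of cap_a in the frame of tray_floor between -0.042 and 0.042 m and y of cap_a in the frame of tray_floor between -0.052 and 0.052 m and z of cap_a in the frame of tray_floor between -0.004 and 0.03 m and x of cap_b in the frame of tray_floor between -0.042 and 0.042 m and y of cap_b in the frame of tray_floor between -0.052 and 0.052 m and z of cap_b in the frame of tray_floor between -0.004 and 0.03 m and contact force between the arm and cap_a below 0.05 N and contact force between the arm and cap_b below 0.05 N and distance of each of hex_key, sanding_block, tape_measure, pliers, masking_tape from where it was at the start of the episode below 0.03 m); the arm keeps its last pose, push and grip.
It fails at once if a bystanding tool is shoved more than 30 mm (distance of any of hex_key, sanding_block, tape_measure, pliers, masking_tape from where it was at the start of the episode above 0.03 m).
It fails at once if an end cap falls to the floor (height (world z) of any of cap_a, cap_b below -0.05 m).
It also fails if it takes over 56 s, if anything falls off the work surface, if the arm or the gripper's body presses on something with over 40 N, if the wrist force passes 120 N, or if a joint passes its speed limit or range.

## Robot

A 6-joint arm with a two-finger parallel gripper is mounted at the origin on a cart in front of the work surface, level with it; the furniture and walls round the work are solid. World frame = base frame: x ahead of the robot, y to its left, z up, the work surface at z = 0. Lengths are in mm, angles in rad, forces in N, time in s.
With the tool pointing down it reaches from about 400 to 925 mm from the base axis. Payload 12.5 kg.
Tool frame: the origin (TCP) lies midway between the tips of the shut fingers; the grasp point (between the pads) lies 19 mm behind it (env.tcp_to_grasp is the distance from the TCP to the grasp point, in mm); z points along the fingers, y is the line along which they close (so a half turn about z gives the same grasp; the last joint's range is limited). The gripper opens to 95 mm and grips with 3 to 60 N. Pads are 20 mm wide; open, the fingers measure 119 mm over their backs; the gripper's body (75 mm by 180 mm) begins 59 mm behind the grasp point.
Start: joints at [1.193, 0.491, 1.559, -0, 1.092, -0.106], TCP at [167.774, 602.081, 188.561] pointing down, gripper open.
Joint ranges: [-3.1, 3.1], [-0.84, 2.19], [0.05, 2.79], [-1.13, 4.28], [0.06, 2.93], [-2.69, 2.69]. Speed limits (rad/s): [2.22, 2.22, 2.79, 3.14, 3.14, 3.14].

## Interface

Orientations are given as [roll, pitch, yaw] about the fixed x, y, z axes, in that order (R = Rz(yaw) Ry(pitch) Rx(roll)).
In Python, from cell import env gives the robot as it stands. The module is installed in compiled form; this text tells all that it offers.
- The arm moves only by the tool step_arm, never from a script. Its argument "plan" is a list that holds one entry, the list of rows, each a list of 5 numbers: the shift along the tool's x, y, z in mm, then the turn about the tool's z in degrees, then the opening, from -1 (shut) to 1 (fully open). A call has 1 to 8 rows; each row is the pose to reach, as a shift and turn from the pose commanded when the call began, along the tool's axes at that moment; what a row does not reach only later rows make up. A row lasts 1/12 s, in which the tool goes at most 41.7 mm and 7.16 degrees, less where a joint would pass 70% of its speed; a pose out of reach is approached as far as the arm can. A call with a gripper value outside its range is refused whole. The fingers move at their own pace and stop on an object; the grip force is fixed at half the most. Time passes only in rows, so rows that repeat a pose let the fingers close. It gives the time, the measured TCP pose, the force, the opening and the grip force at its end, in the units of the state.
- env.state(): the state, without advancing time (a new reading comes with each control period).
- env.read_camera(name): name is "scene" or "top"; returns the picture (480x640x3 uint8, blue, green, red); there is no depth.
- env.get_calibration(name): a dict with "K" (3x3 intrinsics, pixels), "extrinsics" (4x4, takes a point from world to camera coordinates). Camera axes: x right, y up, looking along -z (the intrinsics and any distortion apply to the point x, -y, -z); pixel columns grow to the right and rows downward; lengths in mm; the calibration is good to about 2 mm. A picture is of the moment at which its call begins. get_calibration takes no time and is no camera call.
- env.job_done(): hands the job in; it is judged then, once.
The state is a dict: "t": time; "joints": joint angles; "qvel": joint speeds; "tau": joint torques, N m; "eef_pos": TCP position; "tcp_rot": TCP orientation; "ft_force": force on the tool from outside, world axes, zero at the start; "moment": the same for the moment, N m; "opening": opening from 0.0 (shut) to 1.0 (fully open); "grip_force": force on a finger pad.
Only numpy, scipy, OpenCV 4.12 (cv2) and the standard library are available. Lean on these libraries where they do the work, as an engineer would, in place of code of your own. Each camera call takes 0.05 s, during which the arm holds its last target. There are 200 camera calls.

## Working session

There is one attempt and no reset: what is moved stays moved. The work goes in short steps, Python scripts to look and compute and a tool call to move; the robot and the scene stay as the last step left them, time stands still between calls to the robot, and variables do not carry over. Pictures are saved under pics/ and viewed, at most 10 in all, crops included, and the job is handed in when it is done.

Besides the shell and the picture viewer there is one more tool, called as name(argument=value, ...), one argument or row to a line, values as JSON. step_arm: Moves the arm, as the interface text tells. Its arguments: {"type":"object","properties":{"plan":{"type":"array"}},"required":["plan"]}

```bash
mkdir -p pics
python3 - <<'E'
from cell import env
import cv2,numpy as np
s=env.state();print({k:np.round(v,3).tolist() for k,v in s.items()}, env.tcp_to_grasp)
for n in("scene","top"):
    im=env.read_camera(n);cv2.imwrite(f"pics/{n}0.png",im)
    c=env.get_calibration(n);print(n,{k:np.round(v,3).tolist() if not isinstance(v,str) else v for k,v in c.items()})
E
```

```text
{'t': 0.0, 'joints': [1.193, 0.492, 1.559, -0.0, 1.092, -0.106], 'qvel': [-0.001, 0.001, -0.001, 0.001, -0.0, -0.0], 'tau': [0.002, -61.263, -25.819, 0.069, 0.048, -0.0], 'eef_pos': [167.651, 601.793, 187.973], 'tcp_rot': [-3.14, -0.0, 2.87], 'ft_force': [-0.196, 0.277, 0.017], 'moment': [0.008, 0.037, -0.002], 'grip_force': 0.0, 'opening': 1.001} 18.8
scene {'K': [[466.478, 0.0, 321.553], [0.0, 466.478, 240.533], [0.0, 0.0, 1.0]], 'extrinsics': [[0.702, -0.712, 0.003, -382.429], [0.45, 0.447, 0.773, -363.32], [-0.552, -0.542, 0.634, -890.485], [0.0, 0.0, 0.0, 1.0]]}
top {'K': [[562.418, 0.0, 310.313], [0.0, 562.418, 238.241], [0.0, 0.0, 1.0]], 'extrinsics': [[-0.025, -1.0, -0.012, 46.919], [0.998, -0.026, 0.049, -557.834], [-0.05, -0.011, 0.999, -1473.603], [0.0, 0.0, 0.0, 1.0]]}
```

View pics/scene0.png

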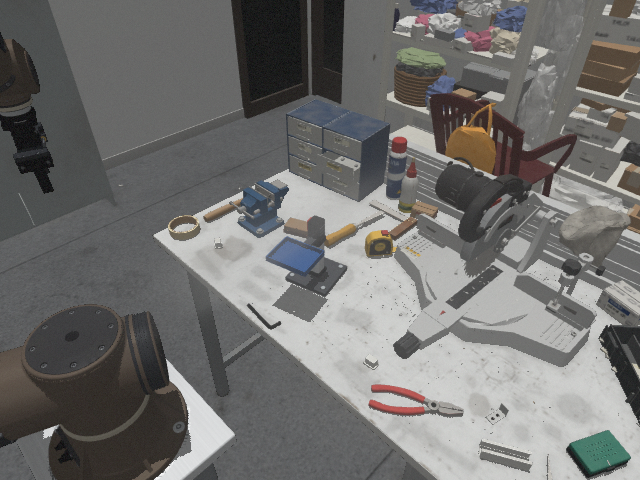

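View pics/top0.png

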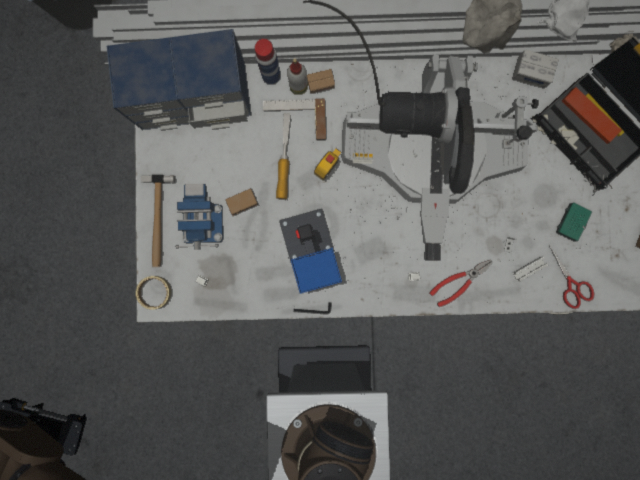

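Scene: stand in the middle, with the blue tray at top-view (317,271), head at (305,233) and red button on its left (298,236). Caps are at (203,281) and (414,276) in the top view, and (219,243) and (371,362) in the scene view. I'll zoom in and measure.

```bash
cat > h.py <<'E'
import numpy as np,cv2
from cell import env
def cal(n):
    c=env.get_calibration(n);return np.array(c["K"]),np.array(c["extrinsics"]),c
def ray(n,u,v):
    K,E,_=cal(n);d=np.linalg.inv(K)@[u,v,1];d=E[:3,:3].T@(d*[1,-1,-1]);return -E[:3,:3].T@E[:3,3],d
def onz(n,u,v,z):
    o,d=ray(n,u,v);return o+d*(z-o[2])/d[2]
def proj(n,P):
    K,E,_=cal(n);p=K@((E[:3,:3]@P+E[:3,3])*[1,-1,-1]);return p[:2]/p[2]
def tri(a,b):
    (o,d),(p,e)=ray(*a),ray(*b);t=np.linalg.lstsq(np.c_[d,-e],p-o,rcond=None)[0];x,y=o+d*t[0],p+e*t[1]
    return (x+y)/2,np.linalg.norm(x-y)
E
python3 - <<'E'
from h import *
T=cv2.imread("pics/top0.png");S=cv2.imread("pics/scene0.png")
print(env.get_calibration("top").keys())
hsv=cv2.cvtColor(T,cv2.COLOR_BGR2HSV)
m=((hsv[...,0]>100)&(hsv[...,0]<125)&(hsv[...,1]>120)).astype(np.uint8);m[:240]=0;m[:,:270]=0;m[:,360:]=0
c=max(cv2.findContours(m,0,1)[0],key=cv2.contourArea);r=cv2.minAreaRect(c);print("tray",r)
q=np.array([onz("top",*p,145)[:2] for p in cv2.boxPoints(r)]);print(q.round(1),q.mean(0),np.linalg.norm(np.diff(q,axis=0),axis=1))
m=((hsv[...,0]<10)|(hsv[...,0]>170))&(hsv[...,1]>120);m[:215]=0;m[255:]=0;m[:,:285]=0;m[:,330:]=0
ys,xs=np.nonzero(m);print("red",xs.min(),xs.max(),ys.min(),ys.max(),xs.mean(),ys.mean())
cr=lambda I,u,v,w,h,k:cv2.resize(I[v-h:v+h,u-w:u+w],None,fx=k,fy=k,interpolation=cv2.INTER_CUBIC)
a=np.hstack([cr(T,203,281,15,15,13),cr(T,414,276,15,15,13)]);b=np.hstack([cr(S,219,243,15,15,13),cr(S,371,362,15,15,13)])
cv2.imwrite("pics/caps.png",np.hstack([a]) if 0 else np.vstack([a[:295],b[:295]]))
cv2.imwrite("pics/stand.png",np.hstack([cr(T,313,250,40,50,5),cr(S,305,260,40,50,5)]))
E
```

```text
dict_keys(['K', 'extrinsics'])
tray ((315.9056396484375, 270.1697998046875), (35.713741302490234, 43.13121032714844), 74.05460357666016)
[[503.7  80.9]
 [529.7 -19.7]
 [446.6 -41. ]
 [420.7  59.3]] [475.18998695  19.86066296] [103.89765496  85.76007388 103.5633792 ]
red 296 299 230 237 297.3478260869565 233.65217391304347
```

View pics/caps.png

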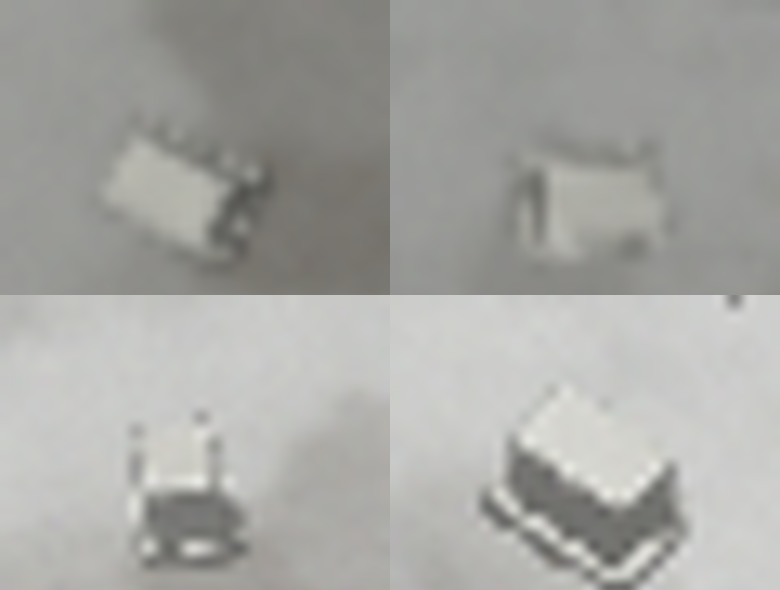

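View pics/stand.png

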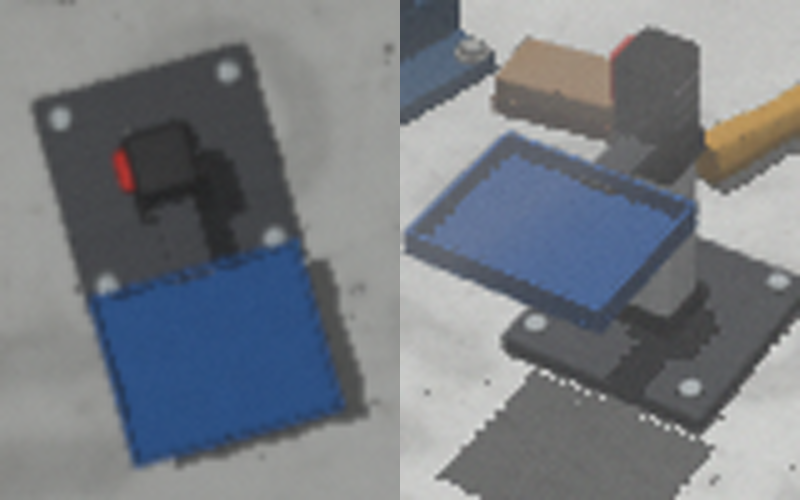

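Run:
```python
from h import *
def P(n,o,off,k,pts,z):
    pts=[((x-off[0])/k+o[0]-.5,(y-off[1])/k+o[1]-.5) for x,y in pts]
    w=np.array([onz(n,*p,z)[:2] for p in pts]);d=np.diff(np.vstack([w,w[:1]]),axis=0)
    print(n,w.mean(0).round(1),"len",np.linalg.norm(d,axis=1).round(1),"ang",(np.degrees(np.arctan2(d[:,1],d[:,0]))%180).round(1))
P("top",(188,266),(0,0),13,[(130,135),(235,180),(210,250),(100,190)],18)
P("top",(399,261),(390,0),13,[(550,163),(660,168),(655,245),(548,250)],18)
P("scene",(356,347),(390,295),13,[(515,437),(570,385),(672,465),(625,510)],18)
P("scene",(204,228),(0,295),13,[(140,430),(205,420),(212,490),(143,490)],18)
P("top",(273,200),(0,0),5,[(60,118),(228,72),(275,238),(107,285)],14)
P("top",(273,200),(0,0),5,[(128,138),(187,122),(203,185),(142,201)],180)
P("scene",(265,210),(400,0),5,[(512,133),(695,207),(597,327),(407,235)],145)
for u,v in[(153,292),(170,222),(283,165),(312,308)]:print(onz("top",u,v,10).round(0))
# white-blob centroids of caps in both views, triangulated
print(tri(("top",200.4,280.1),("scene",217.4,240.0)),tri(("top",415,276.4),("scene",371.4,358.5)))
```

```text
top [455.9 324.8] len [23.3 15.  25.5 12.6] ang [ 65.6 159.3  60.2 150.3]
top [ 451.5 -239.1] len [22.2 15.5 21.6 17.5] ang [ 86.  174.3  91.3 176.7]
scene [ 453.5 -239.4] len [14.4 22.3 12.3 22.2] ang [ 1.2 88.8  0.8 94.3]
scene [456.7 325.3] len [13.9 24.5 14.8 20.8] ang [149.2  57.7 134.8  56.4]
top [567.4  44. ] len [92.3 91.5 92.2 92. ] ang [103.9  14.3 104.2  14.4]
top [566.   41.9] len [28.8 30.6 29.6 30.4] ang [103.7  12.8 103.2  11.1]
scene [473.3  16.1] len [103.   91.1 106.9  86. ] ang [102.9  16.5 100.3  14.2]
[427. 453.  10.]
[612. 405.  10.]
[757. 101.  10.]
[375.  33.  10.]
(array([456.44436112, 324.31336263,  18.66858463]), np.float64(1.8610993250946815)) (array([ 452.00916325, -239.74091179,   19.20832932]), np.float64(1.6812651114551542))
```

step_arm(
  plan=[
    [[-352,-189,0,0,0.3],[-352,-189,0,0,0.3],[-352,-189,0,0,0.3],[-352,-189,0,0,0.3],[-352,-189,0,0,0.3],[-352,-189,0,0,0.3],[-352,-189,0,0,0.3],[-352,-189,0,0,0.3]],
  ],
)

```text
t: 0.77
eef_pos: [409.4, 369.6, 188.4]
tcp_rot: [-3.141, -0.0, 2.87]
ft_force: [-0.2, 0.6, 0.5]
opening: 0.654
grip_force: 0.0
```

step_arm(
  plan=[
    [[-57,-30,0,0,0.3],[-57,-30,0,0,0.3],[-57,-30,80,0,0.3],[-57,-30,110,0,0.3],[-57,-30,120,0,0.3],[-57,-30,120,0,0.3]],
  ],
)

```text
t: 1.27
eef_pos: [452.4, 325.2, 62.6]
tcp_rot: [-3.135, -0.007, 2.869]
ft_force: [0.8, 0.3, -0.9]
opening: 0.651
grip_force: 0.0
```

step_arm(
  plan=[
    [[0,0,0,0,0.3],[0,0,0,0,0.3],[0,0,0,0,0.3]],
  ],
)

```text
t: 1.52
eef_pos: [456.2, 327.9, 70.9]
tcp_rot: [3.139, 0.003, 2.87]
ft_force: [-0.6, -0.3, 0.3]
opening: 0.65
grip_force: 0.0
```

Run:
```python
from h import *
T=env.read_camera("top");S=env.read_camera("scene");print(env.state()["eef_pos"])
cr=lambda I,u,v,w,h,k:cv2.resize(I[v-h:v+h,u-w:u+w],None,fx=k,fy=k,interpolation=cv2.INTER_CUBIC)
cv2.imwrite("pics/c1.png",np.hstack([cr(T,203,265,40,50,5),cr(S,225,225,40,50,5)]))
```

```text
[455.91527214 327.76812348  70.5662414 ]
```

View pics/c1.png

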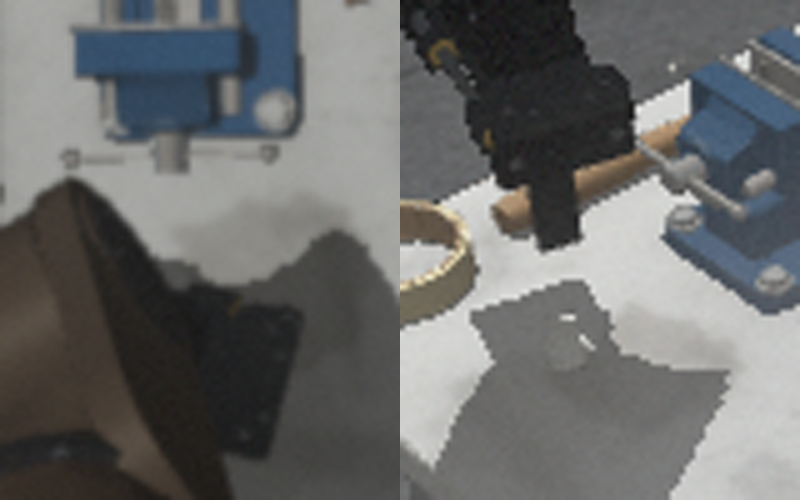

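The gripper is over cap 1, which sits in its shadow at about (570,345) in the crop, and it is clear of the vise. I'll go down and grip.

step_arm(
  plan=[
    [[-1,-3,40,0,0.3],[-1,-3,60,0,0.3],[-1,-3,67,0,0.3],[-1,-3,67,0,0.3],[-1,-3,67,0,0.3],[-1,-3,67,0,-1],[-1,-3,67,0,-1],[-1,-3,67,0,-1]],
  ],
)

```text
t: 2.28
eef_pos: [455.8, 324.3, 2.7]
tcp_rot: [3.14, 0.001, 2.87]
ft_force: [-0.3, -0.0, -0.4]
opening: 0.497
grip_force: 0.0
```

step_arm(
  plan=[
    [[0,0,0,0,-1],[0,0,0,0,-1],[0,0,0,0,-1],[0,0,0,0,-1]],
  ],
)

```text
t: 2.62
eef_pos: [455.4, 324.0, 1.6]
tcp_rot: [3.141, 0.0, 2.87]
ft_force: [0.4, 0.8, 0.6]
opening: 0.216
grip_force: 0.0
```

step_arm(
  plan=[
    [[0,0,0,0,-1],[0,0,0,0,-1],[0,0,0,0,-1],[0,0,0,0,-1]],
  ],
)

```text
t: 2.95
eef_pos: [455.3, 324.0, 1.5]
tcp_rot: [3.142, -0.0, 2.87]
ft_force: [0.4, -1.0, -0.3]
opening: 0.008
grip_force: 0.0
```

step_arm(
  plan=[
    [[0,0,-40,0,-1],[0,0,-80,0,-1],[80,0,-120,0,0.3],[120,0,-120,0,0.3],[120,0,-120,0,0.3],[120,0,-120,0,0.3],[120,0,-120,0,0.3]],
  ],
)

```text
t: 3.53
eef_pos: [338.4, 356.9, 122.5]
tcp_rot: [3.14, 0.001, 2.873]
ft_force: [0.2, 0.3, 0.1]
opening: 0.299
grip_force: 0.0
```

Run:
```python
from h import *
T=env.read_camera("top");S=env.read_camera("scene");print(env.state()["eef_pos"])
cr=lambda I,u,v,w,h,k:cv2.resize(I[v-h:v+h,u-w:u+w],None,fx=k,fy=k,interpolation=cv2.INTER_CUBIC)
cv2.imwrite("pics/c2.png",np.hstack([cr(T,203,275,40,50,5),cr(S,215,235,40,50,5)]))
print(proj("top",np.array([456,325,18.])),proj("scene",np.array([456,325,18.])))
```

```text
[340.32362567 356.400279   121.5776817 ]
[200.40404696 279.97783438] [216.81690009 240.14614996]
```

View pics/c2.png

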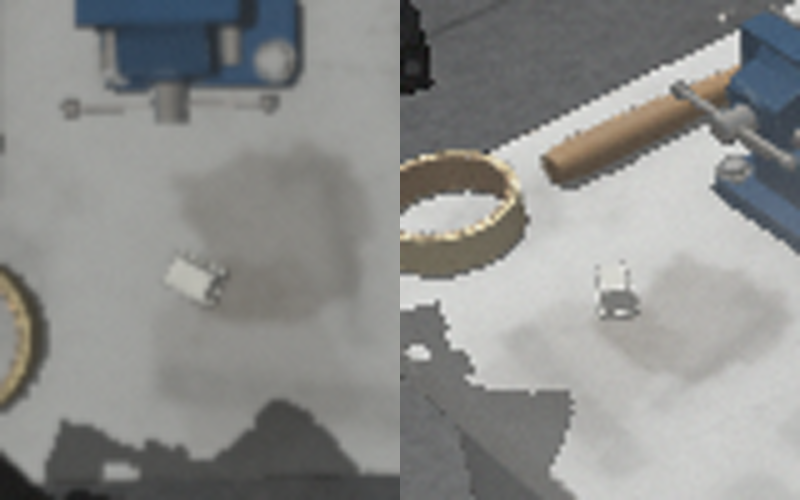

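Run:
```python
from h import *
o=np.array([455.9,327.8,70.6]);y=np.array([.268,.963,0])
for k in(-37,0,37):
    print([(proj(n,o+k*y)).round(1) for n in("top","scene")])
a=proj("scene",o);print("crop c1 px",((a-[185,175])*5+[400,0]))
for z in(0,18,40):print(z,proj("scene",np.array([456,325,z])).round(1),proj("top",np.array([456,325,z])).round(1))
I=cv2.imread("pics/c1.png")[:,400:];J=cv2.imread("pics/c2.png")[:,400:]
s=env.state();print(np.round(s["joints"],3),s["eef_pos"])
```

```text
[array([209.1, 284.1]), array([218.2, 232.1])]
[array([195. , 280.6]), array([213.5, 224.8])]
[array([181., 277.]), array([209. , 217.8])]
crop c1 px [542.48913335 249.07165312]
0 [217.7 245.1] [201.8 279.8]
18 [216.8 240.1] [200.4 280. ]
40 [215.7 234. ] [198.6 280.2]
[ 0.674  0.394  1.954 -0.     0.793 -0.625] [340.32362567 356.400279   121.5776817 ]
```

step_arm(
  plan=[
    [[-120,0,60,0,-1],[-120,0,60,0,-1],[-120,0,60,0,-1],[-120,0,60,0,-1],[-120,0,60,0,-1],[-120,0,60,0,-1],[-120,0,60,0,-1],[-120,0,60,0,-1]],
  ],
)

```text
t: 4.3
eef_pos: [454.7, 324.4, 62.2]
tcp_rot: [3.141, 0.0, 2.871]
ft_force: [-1.4, 0.3, 0.7]
opening: 0.01
grip_force: 0.0
```

Run:
```python
from h import *
S=env.read_camera("scene");T=env.read_camera("top");s=env.state();o=s["eef_pos"];print(o,s["opening"])
y=np.array([.268,.963,0]);u=np.array([0,0,1.])
cr=lambda I,u,v,w,h,k:cv2.resize(I[v-h:v+h,u-w:u+w],None,fx=k,fy=k,interpolation=cv2.INTER_CUBIC)
X=cr(S,215,220,40,50,6)
for p,c in((o,(0,0,255)),(o+78*u-90*y,(0,255,0)),(o+78*u+90*y,(0,255,0)),(np.array([456,325,18]),(255,0,255))):
    a=(proj("scene",p)-[175,170]+.5)*6;cv2.circle(X,tuple(int(v) for v in a),4,c,-1)
cv2.imwrite("pics/c3.png",X)
```

```text
[454.77116848 324.54971747  62.30598281] 0.005677295714131114
```

View pics/c3.png

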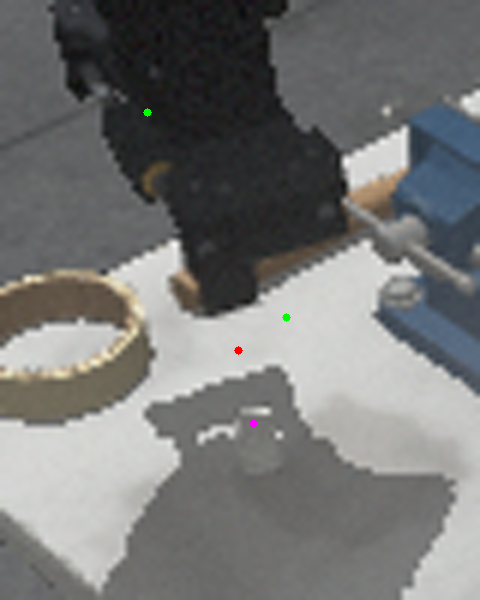

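Run:
```python
from h import *
a=tri(("top",222.5,276.5),("scene",231.5,202.9));b=tri(("top",215.5,306.5),("scene",204.5,211.9));print(a,b,np.linalg.norm(a[0]-b[0]))
o=np.array([455.9,327.8,70.6]);x=np.array([-.963,.268,0]);y=np.array([.268,.963,0])
for p in(a,b):print("rel tool x,y,up",(p[0]-o)@x,(p[0]-o)@y,(p[0]-o)[2])
```

```text
(array([466.16063635, 238.8289526 , 181.76954316]), np.float64(0.3075764027071544)) (array([397.08999603, 256.22856245, 180.70373254]), np.float64(1.64802828585075)) 71.23647752108288
rel tool x,y,up -33.72523350493361 -82.92926810583863 111.16954316275834
rel tool x,y,up 37.45288856427326 -84.68437542525332 110.10373253705168
```

The body and fingertips triangulate about 30 mm above where the reported TCP puts them, which explains the empty grasp. I'll feel for the table beside the cap with the fingers shut to get the true offset.

step_arm(
  plan=[
    [[50,0,0,0,-1],[50,0,20,0,-1],[50,0,50,0,-1],[50,0,62,0,-1],[50,0,68,0,-1],[50,0,70,0,-1],[50,0,72,0,-1],[50,0,72,0,-1]],
  ],
)

```text
t: 5.07
eef_pos: [407.5, 337.7, -9.9]
tcp_rot: [3.141, 0.001, 2.87]
ft_force: [-0.2, 0.1, 0.6]
opening: 0.005
grip_force: 0.0
```

step_arm(
  plan=[
    [[0,0,2,0,-1],[0,0,4,0,-1],[0,0,6,0,-1],[0,0,8,0,-1],[0,0,8,0,-1],[0,0,8,0,-1]],
  ],
)

```text
t: 5.57
eef_pos: [407.2, 337.4, -18.5]
tcp_rot: [-3.142, -0.0, 2.87]
ft_force: [0.2, 0.0, -0.2]
opening: 0.006
grip_force: 0.0
```

No contact at a reported z of -18, so the offset is real. I'll keep probing in small steps.

step_arm(
  plan=[
    [[0,0,2,0,-1],[0,0,4,0,-1],[0,0,6,0,-1],[0,0,6,0,-1],[0,0,6,0,-1]],
  ],
)

```text
t: 5.98
eef_pos: [407.1, 337.4, -24.6]
tcp_rot: [-3.141, -0.0, 2.87]
ft_force: [0.5, -0.6, 0.6]
opening: 0.004
grip_force: 0.0
```

step_arm(
  plan=[
    [[0,0,1,0,-1],[0,0,2,0,-1],[0,0,3,0,-1],[0,0,4,0,-1],[0,0,4,0,-1]],
  ],
)

```text
t: 6.4
eef_pos: [407.3, 337.5, -25.9]
tcp_rot: [3.14, 0.001, 2.87]
ft_force: [-6.9, -5.2, 38.6]
opening: 0.001
grip_force: 19.1
```

The table is at a reported z of about -25, so true tip height = reported z + 25. I'll grip the cap at a reported z of about -22.

step_arm(
  plan=[
    [[0,0,-35,0,0.3],[0,0,-60,0,0.3],[-40,0,-60,0,0.3],[-51,0,-60,0,0.3],[-51,0,-60,0,0.3],[-51,0,-60,0,0.3],[-51,0,-40,0,0.3],[-51,0,-20,0,0.3]],
  ],
)

```text
t: 7.07
eef_pos: [455.5, 324.0, -8.7]
tcp_rot: [3.141, 0.0, 2.87]
ft_force: [0.2, -0.2, -0.0]
opening: 0.509
grip_force: 0.0
```

step_arm(
  plan=[
    [[0,0,8,0,0.3],[0,0,13,0,0.3],[0,0,13,0,-1],[0,0,13,0,-1],[0,0,13,0,-1],[0,0,13,0,-1],[0,0,13,0,-1],[0,0,13,0,-1]],
  ],
)

```text
t: 7.73
eef_pos: [456.5, 323.8, -21.0]
tcp_rot: [3.141, 0.001, 2.87]
ft_force: [0.1, -0.2, 0.9]
opening: 0.285
grip_force: 0.1
```

step_arm(
  plan=[
    [[0,0,0,0,-1],[0,0,0,0,-1],[0,0,0,0,-1]],
  ],
)

```text
t: 7.98
eef_pos: [456.5, 323.8, -21.1]
tcp_rot: [3.141, 0.0, 2.87]
ft_force: [-0.5, -0.1, 5.3]
opening: 0.254
grip_force: 30.1
```

Gripped (24 mm, 30 N). I'll lift and carry it to the tray.

step_arm(
  plan=[
    [[0,0,-40,0,-1],[0,0,-80,0,-1],[0,0,-120,0,-1],[0,0,-160,0,-1],[0,0,-180,0,-1],[-87,-265,-180,60,-1],[-87,-265,-180,60,-1],[-87,-265,-180,60,-1]],
  ],
)

```text
t: 8.65
eef_pos: [461.5, 197.8, 158.8]
tcp_rot: [3.141, 0.0, 2.491]
ft_force: [0.5, -0.0, -0.0]
opening: 0.257
grip_force: 29.9
```

```bash
cat > go.py <<'E'
# usage: go.py x y z toolY_angle_deg -> shift and turn in tool axes
import sys;from h import *
X,Y,Z,A=map(float,sys.argv[1:5]);s=env.state();p=s["eef_pos"];w=s["tcp_rot"][2];c,n=np.cos(w),np.sin(w);dx,dy=X-p[0],Y-p[1]
a=np.degrees(w)-90;d=(A-a+180)%360-180
print("shift",round(dx*c+dy*n,1),round(dx*n-dy*c,1),round(p[2]-Z,1),"turn",round(-d,1),"pose",p.round(1),round(a,1),"grip",s["grip_force"],s["opening"])
E
python3 go.py 469 44.7 155 14.3
```

```text
shift -98.8 -117.3 3.8 turn 38.4 pose [461.5 197.8 158.8] 52.7 grip 29.943205744420993 0.25680539640623096
```

step_arm(
  plan=[
    [[-99,-117,0,38,-1],[-99,-117,0,38,-1],[-99,-117,0,38,-1],[-99,-117,0,38,-1],[-99,-117,0,38,-1],[-99,-117,0,38,-1],[-99,-117,0,38,-1],[-99,-117,0,38,-1]],
  ],
)

```text
t: 9.32
eef_pos: [470.4, 45.8, 158.5]
tcp_rot: [-3.141, -0.0, 1.833]
ft_force: [-0.7, -0.9, -0.2]
opening: 0.255
grip_force: 29.9
```

```bash
python3 go.py 469 44.7 115 14.3
```

```text
shift -0.7 -1.6 43.5 turn 0.7 pose [470.4  45.8 158.5] 15.0 grip 29.94694276530936 0.25473554587164504
```

step_arm(
  plan=[
    [[-1,-1,25,1,-1],[-1,-1,38,1,-1],[-1,-1,43,1,-1],[-1,-1,43,1,-1],[-1,-1,43,1,-0.15],[-1,-1,43,1,-0.15],[-1,-1,43,1,-0.15],[-1,-1,43,1,-0.15]],
  ],
)

```text
t: 9.98
eef_pos: [470.1, 44.7, 116.1]
tcp_rot: [3.14, 0.0, 1.814]
ft_force: [-0.5, 1.1, 0.6]
opening: 0.416
grip_force: 0.0
```

step_arm(
  plan=[
    [[0,0,0,0,-0.15],[0,0,-30,0,-0.15],[0,0,-70,0,-0.15],[0,0,-100,0,-0.15],[0,0,-100,0,0.3],[0,0,-100,0,0.3]],
  ],
)

```text
t: 10.48
eef_pos: [470.3, 44.6, 217.1]
tcp_rot: [3.138, 0.001, 1.814]
ft_force: [0.4, -0.1, -1.7]
opening: 0.517
grip_force: 0.0
```

```bash
python3 go.py 452.5 -239.3 150 -6
```

```text
shift -271.2 -85.7 67.1 turn 19.9 pose [470.3  44.6 217.1] 13.9 grip 0.0 0.5168954590152779
```

```bash
python3 - <<'E'
from h import *
T=cv2.imread("pics/top0.png");S=cv2.imread("pics/scene0.png")
m=(cv2.cvtColor(T,6)<70).astype(np.uint8);m=m[240:265,420:445];ys,xs=np.nonzero(m);print("top handle",xs.min()+420,xs.max()+420,ys.max()+240)
m=(cv2.cvtColor(S,6)<70)[325:362,385:425];ys,xs=np.nonzero(m);print("scene",xs.min()+385,ys.max()+325, "lowest at",xs[ys==ys.max()]+385,"leftmost",ys[xs==xs.min()]+325)
for z in(0,40,80):print(z,onz("top",424.5,259.5,z).round(0),onz("top",440,259.5,z).round(0))
E
python3 go.py 452 -239.3 150 75
```

```text
top handle 425 439 259
scene 395 356 lowest at [401] leftmost [346]
0 [ 495. -269.    0.] [ 494. -310.    0.]
40 [ 495. -262.   40.] [ 494. -302.   40.]
80 [ 495. -254.   80.] [ 494. -293.   80.]
shift -271.1 -86.2 67.1 turn -61.1 pose [470.3  44.6 217.1] 13.9 grip 0.0 0.5168954590152779
```

step_arm(
  plan=[
    [[-271,-86,0,-56,0.3],[-271,-86,0,-56,0.3],[-271,-86,0,-56,0.3],[-271,-86,0,-56,0.3],[-271,-86,0,-56,0.3],[-271,-86,0,-56,0.3],[-271,-86,0,-56,0.3],[-271,-86,0,-56,0.3]],
  ],
)

```text
t: 11.15
eef_pos: [450.7, -241.4, 214.2]
tcp_rot: [3.141, -0.002, 2.708]
ft_force: [-0.0, 0.6, 0.0]
opening: 0.651
grip_force: 0.0
```

```bash
python3 go.py 452 -239.3 20 70;python3 - <<'E'
from h import *
print(tri(("top",425,259),("scene",395,346)),tri(("top",425,259),("scene",401,356)))
E
```

```text
shift -0.3 2.5 194.2 turn -4.9 pose [ 450.7 -241.4  214.2] 65.1 grip 0.0 0.6510970729265494
(array([ 497.34226561, -263.87451369,   42.07608704]), np.float64(3.6178035496222325)) (array([ 501.13710124, -273.85538325,   13.04419531]), np.float64(14.850672751868105))
```

step_arm(
  plan=[
    [[0,0,40,-15,0.3],[0,0,80,-15,0.3],[0,0,120,-15,0.3],[0,0,160,-15,0.3],[0,0,190,-15,0.3],[0,0,194,-15,0.3],[0,0,194,-15,0.3],[0,0,194,-15,0.3]],
  ],
)

```text
t: 11.82
eef_pos: [451.8, -239.3, 22.2]
tcp_rot: [3.142, -0.0, 2.965]
ft_force: [-0.4, 0.0, 0.2]
opening: 0.649
grip_force: 0.0
```

```bash
python3 go.py 452.5 -239.3 -22 80
```

```text
shift -0.7 0.1 44.2 turn -0.1 pose [ 451.8 -239.3   22.2] 79.9 grip 0.0 0.6487550486349656
```

step_arm(
  plan=[
    [[-1,0,25,0,0.3],[-1,0,40,0,0.3],[-1,0,43,0,0.3],[-1,0,43,0,-1],[-1,0,43,0,-1],[-1,0,43,0,-1],[-1,0,43,0,-1],[-1,0,43,0,-1]],
  ],
)

```text
t: 12.48
eef_pos: [452.9, -239.5, -20.7]
tcp_rot: [-3.141, 0.001, 2.965]
ft_force: [-0.0, -0.1, -0.5]
opening: 0.354
grip_force: 0.0
```

step_arm(
  plan=[
    [[0,0,0,0,-1],[0,0,0,0,-1],[0,0,0,0,-1],[0,0,0,0,-1]],
  ],
)

```text
t: 12.82
eef_pos: [452.8, -239.4, -21.1]
tcp_rot: [-3.141, 0.001, 2.965]
ft_force: [-0.7, 1.1, 5.6]
opening: 0.255
grip_force: 30.1
```

```bash
python3 go.py 481.4 -3.7 160 14.3
```

```text
shift 13.3 237.1 -181.1 turn 65.6 pose [ 452.8 -239.4  -21.1] 79.9 grip 30.120385611226084 0.2547090219234489
```

step_arm(
  plan=[
    [[0,0,-40,0,-1],[0,0,-80,0,-1],[0,0,-120,0,-1],[0,0,-160,0,-1],[0,0,-181,0,-1],[13,237,-181,66,-1],[13,237,-181,66,-1],[13,237,-181,66,-1]],
  ],
)

```text
t: 13.48
eef_pos: [466.5, -126.5, 160.0]
tcp_rot: [3.141, 0.001, 2.62]
ft_force: [0.5, -0.2, -0.3]
opening: 0.252
grip_force: 30.0
```

```bash
python3 go.py 481.4 -3.7 158 14.3
```

```text
shift 48.3 113.9 2.0 turn 45.8 pose [ 466.5 -126.5  160. ] 60.1 grip 29.956474187783897 0.2517857399738744
```

step_arm(
  plan=[
    [[48,114,0,46,-1],[48,114,0,46,-1],[48,114,0,46,-1],[48,114,0,46,-1],[48,114,0,46,-1],[48,114,0,46,-1],[48,114,0,46,-1],[48,114,0,46,-1]],
  ],
)

```text
t: 14.15
eef_pos: [480.9, -4.4, 159.5]
tcp_rot: [-3.141, -0.0, 1.82]
ft_force: [-0.7, 0.1, -0.6]
opening: 0.253
grip_force: 30.0
```

```bash
python3 go.py 481.4 -3.7 115 14.3
```

```text
shift 0.6 0.7 44.5 turn -0.0 pose [480.9  -4.4 159.5] 14.3 grip 29.962297871679766 0.25284888455156473
```

step_arm(
  plan=[
    [[0,0,25,0,-1],[0,0,39,0,-1],[0,0,44,0,-1],[0,0,44,0,-1],[0,0,44,0,-0.15],[0,0,44,0,-0.15],[0,0,44,0,-0.15],[0,0,44,0,-0.15]],
  ],
)

```text
t: 14.82
eef_pos: [481.3, -4.7, 116.2]
tcp_rot: [3.141, 0.0, 1.825]
ft_force: [-0.2, 0.5, -0.0]
opening: 0.414
grip_force: 0.0
```

step_arm(
  plan=[
    [[0,0,0,0,-0.15],[0,0,-30,0,-0.15],[0,0,-70,0,-0.15],[0,0,-110,0,-0.15],[100,0,-110,-60,0.3],[160,0,-110,-90,0.3],[160,0,-110,-90,0.3],[160,0,-110,-90,0.3]],
  ],
)

```text
t: 15.48
eef_pos: [439.9, 152.1, 226.1]
tcp_rot: [3.141, 0.0, 2.33]
ft_force: [1.0, -0.1, -0.5]
opening: 0.627
grip_force: 0.0
```

```bash
python3 - <<'E'
from h import *
T=env.read_camera("top");S=env.read_camera("scene")
cr=lambda I,u,v,w,h,k:cv2.resize(I[v-h:v+h,u-w:u+w],None,fx=k,fy=k,interpolation=cv2.INTER_CUBIC)
cv2.imwrite("pics/t1.png",np.hstack([cr(T,313,250,40,50,5),cr(S,305,250,40,50,5)]))
E
python3 go.py 567.3 44 215 104.3
```

```text
shift -167.6 16.6 11.0 turn -60.6 pose [439.5 153.7 226. ] 43.7 grip 0.0 0.6437988544476868
```

View pics/t1.png

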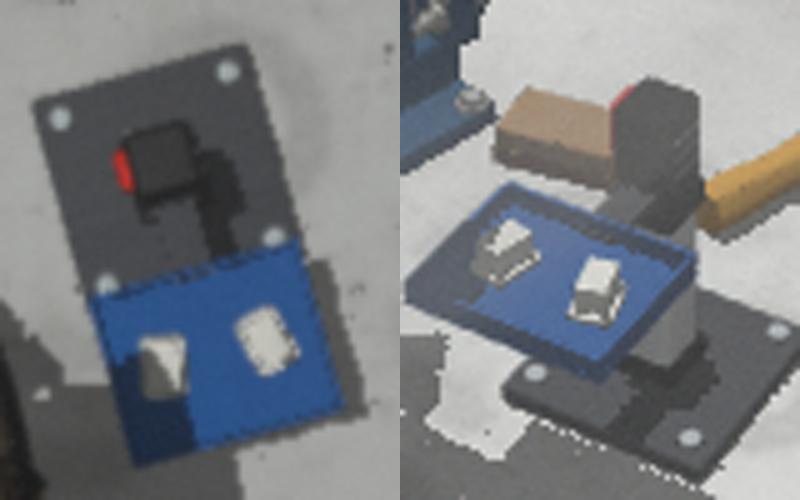

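Both caps lie well inside the tray: top-view crop (163,367) and (266,340), with the walls clear. Next is the head.

step_arm(
  plan=[
    [[-168,17,0,-60,0.3],[-168,17,0,-60,0.3],[-168,17,0,-60,0.3],[-168,17,0,-60,0.3],[-168,17,0,-60,0.3],[-168,17,0,-60,0.3],[-168,17,0,-60,0.3],[-168,17,0,-60,0.3]],
  ],
)

```text
t: 16.25
eef_pos: [568.4, 38.1, 225.3]
tcp_rot: [3.142, -0.0, -2.963]
ft_force: [0.7, 0.3, 0.2]
opening: 0.647
grip_force: 0.0
```

step_arm(
  plan=[
    [[0,0,0,-4,0.3],[0,0,0,-4,0.3],[0,0,0,-4,0.3]],
  ],
)

```text
t: 16.5
eef_pos: [568.3, 38.7, 225.6]
tcp_rot: [3.142, 0.0, -2.901]
ft_force: [0.2, 0.4, -0.6]
opening: 0.649
grip_force: 0.0
```

```bash
python3 go.py 567.2 44.5 116 104.3
```

```text
shift -0.3 5.9 109.6 turn -0.5 pose [568.3  38.7 225.6] -256.2 grip 0.0 0.6489158519992068
```

step_arm(
  plan=[
    [[0,6,0,-1,0.3],[0,6,20,-1,0.3],[0,6,40,-1,0.3],[0,6,60,-1,0.3],[0,6,85,-1,0.3],[0,6,105,-1,0.3],[0,6,109,-1,0.3],[0,6,109,-1,0.3]],
  ],
)

```text
t: 17.17
eef_pos: [566.3, 45.3, 115.7]
tcp_rot: [3.141, -0.002, -2.88]
ft_force: [-0.2, 0.1, 0.7]
opening: 0.651
grip_force: 0.0
```

step_arm(
  plan=[
    [[0,0,0,0,-1],[0,0,0,0,-1],[0,0,0,0,-1],[0,0,0,0,-1],[0,0,0,0,-1],[0,0,0,0,-1]],
  ],
)

```text
t: 17.67
eef_pos: [567.7, 43.1, 117.4]
tcp_rot: [-3.138, 0.001, -2.88]
ft_force: [1.8, -16.6, 2.6]
opening: 0.338
grip_force: 30.0
```

Opening is 32 mm and grip 30 N, so the button is in. I'll relieve the side load and start the pull.

step_arm(
  plan=[
    [[0,-1,0,0,-1],[0,-1.5,-4,0,-1],[0,-1.5,-8,0,-1],[0,-1.5,-14,0,-1],[0,-1.5,-20,0,-1],[0,-1.5,-20,0,-1]],
  ],
)

```text
t: 18.17
eef_pos: [567.6, 43.1, 137.5]
tcp_rot: [-3.141, 0.001, -2.88]
ft_force: [3.5, -6.5, -4.5]
opening: 0.336
grip_force: 30.0
```

step_arm(
  plan=[
    [[0,-0.5,-8,0,-1],[0,-0.5,-17,0,-1],[0,-0.5,-26,0,-1],[0,-0.5,-35,0,-1],[0,-0.5,-44,0,-1],[0,-0.5,-53,0,-1],[0,-0.5,-60,0,-1],[0,-0.5,-65,0,-1]],
  ],
)

```text
t: 18.83
eef_pos: [567.6, 43.1, 202.6]
tcp_rot: [-3.141, 0.001, -2.88]
ft_force: [5.6, -2.4, -7.5]
opening: 0.334
grip_force: 30.0
```

step_arm(
  plan=[
    [[0,0,-4,0,-1],[0,0,-8,0,-1],[0,0,-11,0,-1],[0,0,-13,0,-1],[0,0,-14,0,-1],[0,0,-15,0,-1],[0,0,-15,0,-1],[0,0,-15,0,-1]],
  ],
)

```text
t: 19.5
eef_pos: [567.6, 43.1, 217.1]
tcp_rot: [-3.141, 0.001, -2.88]
ft_force: [4.1, -3.1, -2.9]
opening: 0.339
grip_force: 30.0
```

step_arm(
  plan=[
    [[0,0,-1,0,-1],[0,0,-2,0,-1],[0,0,-2,0,-1],[0,0,-2,0,-1],[0,0,-2,0,-1]],
  ],
)

```text
t: 19.92
eef_pos: [567.5, 43.1, 217.5]
tcp_rot: [3.141, -0.001, -2.88]
ft_force: [8.3, -3.5, -17.0]
opening: 0.335
grip_force: 30.0
```

Run:
```python
from h import *
s=env.state();print(s["eef_pos"],s["ft_force"])
T=env.read_camera("top");S=env.read_camera("scene")
cr=lambda I,u,v,w,h,k:cv2.resize(I[v-h:v+h,u-w:u+w],None,fx=k,fy=k,interpolation=cv2.INTER_CUBIC)
cv2.imwrite("pics/f.png",np.hstack([cr(T,313,255,40,50,5),cr(S,305,230,40,60,5)[:500]]))
```

```text
[567.4670231   43.06845572 217.47970951] [  8.27535848  -3.51622013 -17.02820859]
```

View pics/f.png

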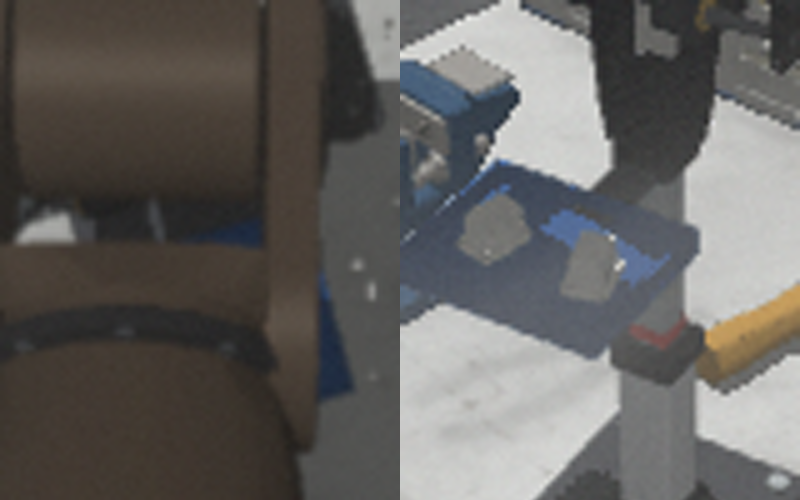

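The red band is out of the collar at crop (660,330), both caps are in the tray at (495,228) and (590,265), and the hard stop is felt at 17 N. I'm handing in now.

```bash
python3 -c "
from cell import env
print(env.job_done())"
```

```text
the job is handed in; nothing more can be done
None
```

I placed both caps in the tray, pulled the mast to its second stop with the button squeezed, and handed the job in while still holding it there; the hand-in gave no verdict.

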